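Lock the shaker's tube carrier with its linchpin

ROBOT

A 6-joint arm with a two-finger parallel gripper is mounted at the origin on the work surface. World frame = base frame: x ahead of the robot, y to its left, z up, the work surface at z = 0. Lengths are in m, angles in rad, forces in N, time in s.
With the tool pointing down it reaches from about 0.375 to 0.9 m from the base axis. Payload 3.1 kg.
Tool frame: the origin (TCP) lies midway between the tips of the shut fingers; the grasp point (between the pads) lies 19 mm behind it (manip.hold_point_z is the distance from the TCP to the grasp point, in m); x points along the fingers, y is the direction in which the jaws open and shut, and the axes are right-handed (so a half turn about x gives the same grasp; the last joint's range is limited). The gripper opens to 85 mm and grips with 20 to 120 N. Pads are 22 mm wide; open, the fingers measure 114 mm over their backs; the gripper's body (76 mm by 85 mm) begins 54 mm behind the grasp point. The pads swing forward as they close: fully open they stand 13 mm farther back than shut.
Start: joints at [1.145, 0.527, 1.433, -0, 1.181, -0.178], TCP at [0.153, 0.606, 0.231] pointing down, gripper open.
Joint ranges: [-3.08, 3.08], [-0.75, 2.2], [0.22, 2.44], [-1.43, 4.57], [0, 2.65], [-2.85, 2.85]. Speed limits (rad/s): [2.79, 2.79, 3.14, 3.14, 3.14, 3.14].

INTERFACE

Orientations are given as a unit quaternion [x, y, z, w].
In Python, from station import manip, snapshot gives the robot as it stands.
- The arm moves only by the shell command python3 -m crank 'ROWS' [FORCE]. ROWS is JSON, a list of rows, each a list of 5 numbers: the finger opening in m, from 0 to 0.0854, then the shift along the tool's x, y, z in m, then the turn about the tool's x in rad. In form: [[grip, tx, ty, tz, yaw], ...]. A call has 1 to 5 rows; each row shifts and turns the commanded pose from where the row before left it, along the tool's axes as they then stand; what a row does not reach is not made up. A row lasts 1/10 s, in which the tool goes at most 50 mm and 8.59 degrees, less where a joint would pass 70% of its speed; a pose out of reach is approached as far as the arm can. A call is refused whole if a number of a shift passes 0.05 or a number of a turn 0.15, either way. A call with a gripper value outside its range is refused whole. The fingers move at their own pace and stop on an object; FORCE is the grip in N (left out, the last holds). Time passes only in rows, so rows that do not move let the fingers close. It gives the time, the measured TCP pose, the force and the opening at its end, in the units of the state.
- manip.sense(): the state, without advancing time (a new reading comes with each control period).
- snapshot(name): name is "side" or "top" or "wrist"; returns a dict with "image" (384x512x3 uint8, blue, green, red), "range_z" (384x512 float32, m along the optical axis (not along the pixel's ray), 0 where there is no reading), "vertical_fov" (degrees; the focal length in pixels is half the picture's height over the tangent of half this angle, whatever the lens; pixels are square), "cx", "cy" (the principal point, pixels), "extrinsics" (4x4, takes a point from world to camera coordinates); the wrist camera has in their place "T_tool_cam" (4x4, takes a point from camera to tool coordinates, whose origin is the TCP and whose axes are the tool frame's). Camera axes: x right, y up, looking along -z (the intrinsics and any distortion apply to the point x, -y, -z); pixel columns grow to the right and rows downward; lengths in m; the calibration is good to about 2 mm. The wrist camera is an equidistant fisheye: a pixel r from the principal point sees the ray r / f radians off the axis. A picture is of the moment at which its call begins: read the wrist's pose just before it.
- manip.sign_off(): hands the job in, once; it reports no verdict.
The state is a dict: "t": time; "q": joint angles; "qd": joint speeds; "tau": joint torques, N m; "tcp_pos": TCP position; "tool_rot": TCP orientation; "force": force on the tool from outside, world axes, zero at the start; "ft_torque": the same for the moment, N m; "finger_gap": opening from 0.0 (shut) to 1.0 (fully open).
Only numpy, scipy, OpenCV 4.12 (cv2) and the standard library are available. Lean on these libraries where they do the work, as an engineer would, in place of code of your own. Each camera call takes 0.05 s, during which the arm holds its last target.

TASK

Lock the tube carrier onto the shaker: take the linchpin out of its clear parking box, push it fully home through the hole in the steel anchor post while its ring is still open, then swing the sprung ring over the post until it snaps down around the pin's end. Let go of everything, and leave the loose bottle, jar, beaker and dish where they stand.

Things in the scene. Friction and masses are not known exactly. Their poses are not given: they have to be found in the camera images.
- pin_shank (a point): Linchpin (loose, about 170 g): the middle of its steel shank, 10 mm square, 36 mm long with a round end; 18 mm ahead of the head's front face, 5 mm above the pin's flat underside. x along the shank to its end, z up, y across. At the start the pin lies in the parking box, only the shank out of the mouth: take it by the shank from above with the fingertips and draw it out along x by 95 mm or more
- pin_tab (a point): Red grip tab on the linchpin's head, 12 mm wide (y), 24 mm long (x), from 10 to 44 mm above the underside; point on its middle line, 14 mm behind the front face, 33 mm above the underside. Pin's axes. Below it the head block, 28 long, 28 wide, 10 high. In the box it is under the roof; laid on the bench the pin stays flat and can be taken again by the tab (fingers on the shank would hit the post)
- pin_face (a point): The point on the linchpin where the shank leaves the head's flat front face, on the shank's axis, 5 mm above the underside. Pin's axes. It meets post_hole (about 1 mm lower when at rest) when the pin is home
- ring_grip (a point): Middle of the yellow sleeve (9 mm thick, 18 mm long across y) at the far end of the linchpin's ring, a loop of 5 mm wire, 41 mm wide, that pivots across the head on an axle 20 mm behind the front face, 5 mm above the underside; the sleeve is 62 mm from the axle
- ring (a joint): Angle of the linchpin's ring, rad. 0 = open, leaning back behind the head, 35 degrees above level; 2.53 = shut, level around the post, the sleeve just past the pin's end. It swings up over the tab and down forward. An over-centre spring holds it open (under 1 N at the sleeve) and past about 0.9 snaps it shut. Push forward behind the sleeve along its arc with closed fingers, or pinch the sleeve
- post_hole (a point): Centre of the mouth of the square hole (12.5 mm, 24 mm deep, right through) in the steel post on the shaker's robot side. x points into the hole, away from the robot; z up. Post 19 mm wide, top 14 mm above this point. Before it a blue shelf, 30 mm long and wide, 6 mm below this point (120 mm above the bench), carries the pin's head. Tube racks begin 85 mm beyond, tops 20 mm above this point
- dock_mouth (a point): Clear parking box (fixed; 95 mm long, 64 wide, 64 high; walls and roof 4 mm, white floor 8 mm thick). This point: middle of the floor's front edge, on its upper face, 8 mm above the bench. x points straight out of the open mouth. The roof covers the whole box behind this point
- bottle_center (a point): Bystander: clear bottle with green cap, 60 mm wide, 110 mm tall, loose; point half-way up
- jar_center (a point): Bystander: small jar with orange cap, 44 mm wide, 70 mm tall, loose; point half-way up
- beaker_center (a point): Bystander: glass beaker, 68 mm wide, 85 mm tall, loose; point half-way up
- dish_center (a point): Bystander: clear flat dish, 90 mm wide, 15 mm high, loose; point half-way up

How it is judged:
On the way, in this order (a step that is already met when the one before it is completed fails the run):
1. the pin is fully home in the post with its ring still open (x of pin_face in the frame of post_hole above -0.004 m and y of pin_face in the frame of post_hole between -0.004 and 0.004 m and z of pin_face in the frame of post_hole between -0.005 and 0.004 m and angle between the x axis of pin_face and the x axis of post_hole, either way round below 0.15 rad and value of joint ring below 0.6 rad), for 0.2 s.
2. the ring has snapped shut around the post and the pin's end (value of joint ring above 2.35 rad and x of pin_face in the frame of post_hole above -0.006 m), for 0.2 s.
At the end, for the whole second after the job is handed in: The linchpin is home in the anchor post (head's face within 5 mm of the post, shank centred within 4 mm sideways and 5 mm in height, along the hole within 0.15 rad, tab up within 0.2 rad), its ring shut (ring above 2.35 rad) and still (x of pin_face in the frame of post_hole above -0.005 m and y of pin_face in the frame of post_hole between -0.004 and 0.004 m and z of pin_face in the frame of post_hole between -0.005 and 0.004 m and angle between the x axis of pin_face and the x axis of post_hole, either way round below 0.15 rad and angle between pin_face's own z axis and vertical below 0.2 rad and value of joint ring above 2.35 rad and velocity of joint ring between -0.1 and 0.1 rad/s); the robot touches nothing.
It fails at once if a loose bystander (bottle, jar, beaker, dish) is shifted by more than 30 mm or knocked over (distance of any of bottle_center, jar_center, beaker_center, dish_center from where it was at the start of the episode above 0.03 m).
It also fails if it takes over 66 s, if anything falls off the work surface, if the arm or the gripper's body presses on something with over 40 N, if the wrist force passes 120 N, or if a joint passes its speed limit or range.

## Working session

There is one attempt and no reset: what is moved stays moved. The work goes in short steps, Python scripts to look and compute and a shell command to move; the robot and the scene stay as the last step left them, time stands still between calls to the robot, and variables do not carry over. Pictures are saved under pics/ and viewed, and the job is handed in when it is done.

```bash
ls; mkdir -p pics; cat > h.py <<'E'
import numpy as np, cv2
from station import manip, snapshot
from scipy.spatial.transform import Rotation as R
def tool():
    s=manip.sense(); T=np.eye(4); T[:3,:3]=R.from_quat(s['tool_rot']).as_matrix(); T[:3,3]=s['tcp_pos']; return T
def grab(name,fn=None):
    T=tool(); d=snapshot(name); 
    if name=='wrist': d['cw']=T@d['T_tool_cam']
    else: d['cw']=np.linalg.inv(d['extrinsics'])
    d['f']=192/np.tan(np.radians(d['vertical_fov']/2)); d['name']=name
    if fn: cv2.imwrite(fn,d['image']); np.save(fn[:-4]+'.npy',d,allow_pickle=True)
    return d
def load(fn): return np.load(fn,allow_pickle=True).item()
def ray(d,u,v):
    a=(u-d['cx'])/d['f']; b=(v-d['cy'])/d['f']
    if d['name']=='wrist':
        r=np.hypot(a,b)+1e-12; k=np.array([a/r*np.sin(r),-b/r*np.sin(r),-np.cos(r)])
    else: k=np.array([a,-b,-1.]); k/=np.linalg.norm(k)
    return d['cw'][:3,3], d['cw'][:3,:3]@k
def onz(d,u,v,z):
    o,k=ray(d,u,v); return o+k*(z-o[2])/k[2]
def proj(d,p):
    c=np.linalg.inv(d['cw'])@np.append(p,1); x,y,z=c[0],-c[1],-c[2]
    if d['name']=='wrist':
        r=np.hypot(x,y); t=np.arctan2(r,z); return d['cx']+d['f']*t*x/r, d['cy']+d['f']*t*y/r
    return d['cx']+d['f']*x/z, d['cy']+d['f']*y/z
def rng(d,u,v):
    z=float(d['range_z'][int(v),int(u)]); o,k=ray(d,u,v)
    kc=d['cw'][:3,:3].T@k
    return o+k*z/(-kc[2]) if z>0 else None
def tri(d1,p1,d2,p2):
    o1,k1=ray(d1,*p1); o2,k2=ray(d2,*p2)
    A=np.stack([k1,-k2],1); s=np.linalg.lstsq(A,o2-o1,rcond=None)[0]
    a=o1+s[0]*k1; b=o2+s[1]*k2; return (a+b)/2, np.linalg.norm(a-b)
E
python3 - <<'E'
from h import *
np.set_printoptions(precision=4,suppress=True)
for n in ['side','top','wrist']:
    d=grab(n,f'pics/{n}0.png'); print(n,d['vertical_fov'],d['cx'],d['cy'],d['cw'])
print(manip.sense(), manip.hold_point_z)
E
```

```text
pics
side 48.81869831719038 258.6388214451948 192.12530735467422 [[ 0.9504  0.2182 -0.2215  0.3339]
 [-0.3108  0.6824 -0.6616 -0.8239]
 [ 0.0067  0.6977  0.7164  0.9438]
 [ 0.      0.      0.      1.    ]]
top 44.90820173527389 257.1354362393465 191.7179000653611 [[-0.006   0.9976 -0.0696  0.5133]
 [-1.     -0.0056  0.0057 -0.0365]
 [ 0.0052  0.0697  0.9976  1.2985]
 [ 0.      0.      0.      1.    ]]
wrist 65.70646984690485 256.23077429083656 187.24581778235589 [[ 0.244  -0.9228 -0.298   0.075 ]
 [ 0.9698  0.2316  0.0769  0.6252]
 [-0.0019 -0.3078  0.9515  0.3726]
 [ 0.      0.      0.      1.    ]]
{'t': 0.15, 'q': array([ 1.1455,  0.5283,  1.4336, -0.    ,  1.1814, -0.1785]), 'qd': array([-0.0026, -0.0034, -0.0039, -0.0019, -0.002 ,  0.0019]), 'tau': array([  0.0004, -44.2743, -17.8276,  -0.0003,   0.0056,  -0.    ]), 'tcp_pos': array([0.1525, 0.6056, 0.2306]), 'tool_rot': array([ 0.0865,  0.7019, -0.0876,  0.7016]), 'force': array([-0.2354, -0.2898,  0.2012]), 'ft_torque': array([ 0.0154,  0.0171, -0.0313]), 'finger_gap': 0.9999127872054315} 0.0187
```

View pics/side0.png

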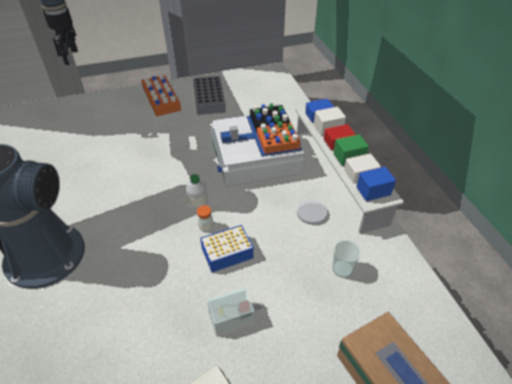

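View pics/top0.png

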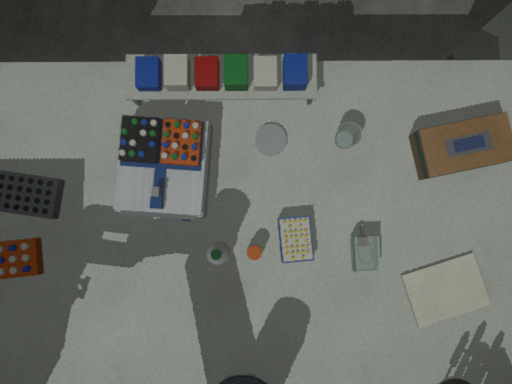

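View pics/wrist0.png

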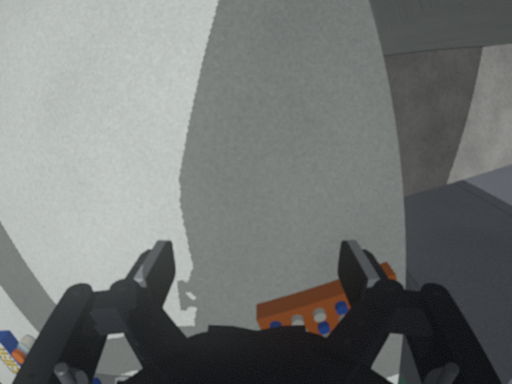

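```bash
python3 - <<'E'
from h import *
np.set_printoptions(precision=4,suppress=True)
d=load('pics/top0.png'.replace('png','npy')) ; s=load('pics/side0.npy')
I=d['image']; 
a=cv2.resize(I[205:285,330:410],None,fx=5,fy=5,interpolation=cv2.INTER_CUBIC)
b=cv2.resize(I[150:230,130:210],None,fx=5,fy=5,interpolation=cv2.INTER_CUBIC)
cv2.imwrite('pics/topz.png',np.hstack([a,b]))
J=s['image']
a=cv2.resize(J[280:340,195:275],None,fx=5,fy=5,interpolation=cv2.INTER_CUBIC)
b=cv2.resize(J[110:170,200:280],None,fx=5,fy=5,interpolation=cv2.INTER_CUBIC)
cv2.imwrite('pics/sidez.png',np.hstack([a,b]))
for p in [(366,250),(361,225),(186,219),(155,190),(160,170),(218,254),(254,252),(347,135),(271,139)]: print(p,rng(d,*p),onz(d,*p,0.03))
E
```

```text
(366, 250) [ 0.4434 -0.3305  0.0634] [ 0.4415 -0.3385  0.03  ]
(361, 225) [ 0.5093 -0.3273  0.0257] [ 0.5094 -0.3264  0.03  ]
(186, 219) [0.5282 0.1472 0.0526] [0.5285 0.1505 0.03  ]
(155, 190) [0.5998 0.2116 0.1419] [0.6082 0.2356 0.03  ]
(160, 170) [0.6548 0.208  0.1006] [0.6631 0.2224 0.03  ]
(218, 254) [0.4384 0.0571 0.1105] [0.4333 0.0634 0.03  ]
(254, 252) [ 0.4405 -0.0343  0.0706] [ 0.438  -0.0342  0.03  ]
(347, 135) [ 0.7616 -0.2971  0.0097] [ 0.7576 -0.293   0.03  ]
(271, 139) [ 0.7507 -0.0835  0.0129] [ 0.7475 -0.0828  0.03  ]
```

View pics/topz.png

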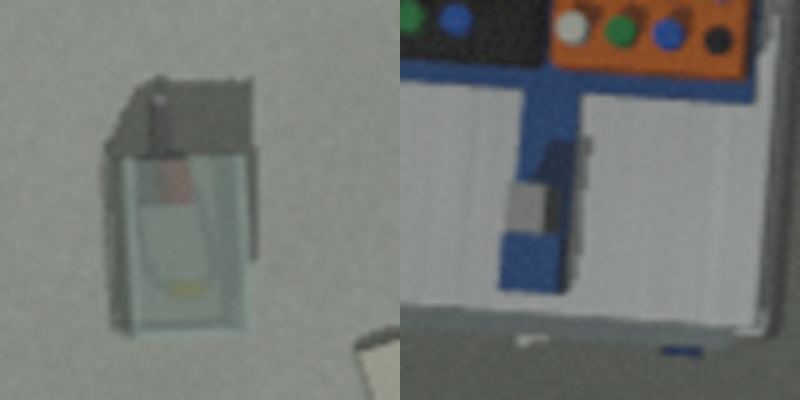

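View pics/sidez.png

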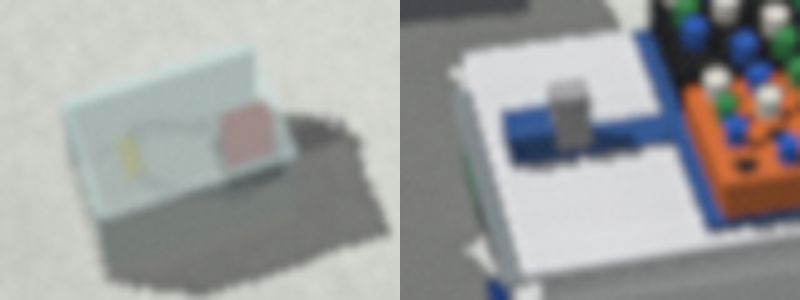

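```bash
python3 - <<'E'
from h import *
np.set_printoptions(precision=4,suppress=True)
print(tool()); d=load('pics/wrist0.npy'); print(d['T_tool_cam'],d['f'])
t=load('pics/top0.npy'); s=load('pics/side0.npy')
# blue strip edges & post top from top zoom: x=130+px/5,y=150+py/5 (px minus 400)
Z=lambda x,y:(130+(x-400)/5-.4,150+y/5-.4)
print('shelf strip left/right edge', [onz(t,*Z(*p),.12)[:2] for p in [(500,288),(520,95),(565,292),(580,95)]])
print('posttop',[onz(t,*Z(*p),.14)[:2] for p in [(512,182),(556,185),(548,234),(505,230)]])
Y=lambda x,y:(330+x/5-.4,205+y/5-.4)
print('shank',[onz(t,*Y(*p),.016)[:2] for p in [(160,92),(163,152)]],[rng(t,*Y(*p)) for p in [(160,97),(162,130)]])
print('box',[onz(t,*Y(*p),.064)[:2] for p in [(110,155),(248,153),(245,330),(130,330)]])
E
```

```text
[[-0.0007  0.2443  0.9697  0.1525]
 [-0.0015  0.9697 -0.2443  0.6056]
 [-1.     -0.0016 -0.0003  0.2306]
 [ 0.      0.      0.      1.    ]]
[[-0.0001  0.3081 -0.9513 -0.1422]
 [ 1.     -0.0002 -0.0001 -0.0001]
 [-0.0003 -0.9513 -0.3081 -0.0799]
 [ 0.      0.      0.      1.    ]] 297.3186396354542
shelf strip left/right edge [array([0.5578, 0.2295]), array([0.6562, 0.2204]), array([0.5556, 0.1966]), array([0.656 , 0.1898])]
posttop [array([0.61  , 0.2196]), array([0.6084, 0.1976]), array([0.5839, 0.2014]), array([0.586 , 0.2228])]
shank [array([ 0.5148, -0.3313]), array([ 0.4818, -0.3323])] [array([ 0.5121, -0.33  ,  0.0214]), array([ 0.4939, -0.3314,  0.0184])]
box [array([ 0.4816, -0.2931]), array([ 0.4822, -0.3663]), array([ 0.3893, -0.3625]), array([ 0.3897, -0.3018])]
```

```bash
python3 -m crank '[[0.0854,0,0,0,-0.123],[0.0854,0,0,0,-0.123],[0.0854,0,-0.036,0.025,0],[0.0854,0,-0.036,0.025,0],[0.0854,0,-0.036,0.025,0]]' 40; python3 -m crank '[[0.0854,0,-0.036,0.025,0],[0.0854,0,-0.036,0.025,0],[0.0854,0,-0.036,0.025,0],[0.0854,0,-0.036,0.025,0],[0.0854,0,-0.036,0.025,0]]'; python3 -m crank '[[0.0854,0,-0.036,0.025,0],[0.0854,0,-0.036,0.025,0],[0.0854,0,-0.036,0.025,0],[0.0854,0,-0.036,0.025,0],[0.0854,0,-0.036,0.025,0]]'
```

```text
t: 0.65
tcp_pos: [0.2278, 0.4967, 0.2309]
tool_rot: [-0.0, 0.707, 0.0, 0.707]
force: [1.3, 0.8, 0.3]
finger_gap: 0.998
t: 1.15
tcp_pos: [0.353, 0.3163, 0.2313]
tool_rot: [0.0, 0.707, -0.0, 0.707]
force: [1.0, 0.5, -0.5]
finger_gap: 1.001
t: 1.65
tcp_pos: [0.4779, 0.1361, 0.2313]
tool_rot: [0.0, 0.707, -0.0, 0.707]
force: [1.4, 1.1, -0.0]
finger_gap: 1.002
```

```bash
python3 - <<'E'
from h import *
d=grab('wrist','pics/w1.png')
E
python3 -m crank '[[0.0854,0,0.03,0.03,0],[0.0854,0,0.03,0.03,0],[0.0854,0,0,0,0]]'
python3 - <<'E'
from h import *
d=grab('wrist','pics/w2.png')
a=load('pics/w1.npy')['image']; cv2.imwrite('pics/w12.png',cv2.resize(np.vstack([a[:300],d['image'][:300]]),None,fx=.999,fy=.999))
E
```

```text
t: 2.0
tcp_pos: [0.5414, 0.2002, 0.2313]
tool_rot: [0.001, 0.705, 0.001, 0.709]
force: [0.1, 0.3, -0.8]
finger_gap: 1.001
```

View pics/w12.png

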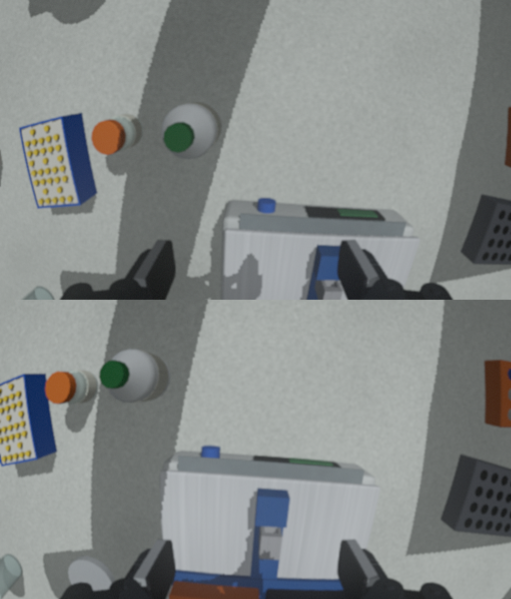

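```bash
python3 - <<'E'
from h import *
d=load('pics/w2.npy')
cv2.imwrite('pics/w2z.png',cv2.resize(d['image'][180:290,215:325],None,fx=5,fy=5,interpolation=cv2.INTER_CUBIC))
E
```

```text
(no output)
```

View pics/w2z.png

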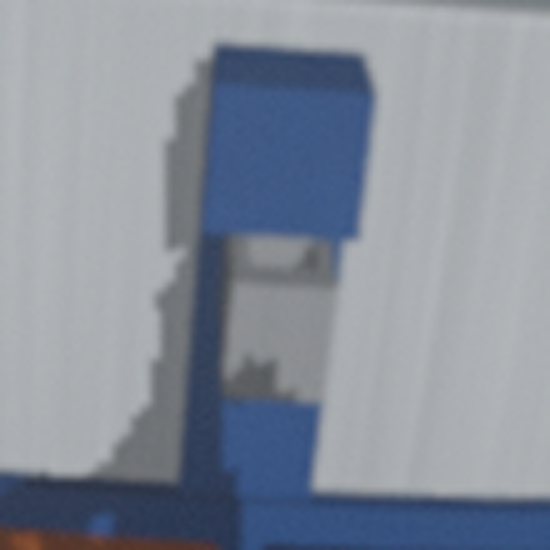

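```bash
python3 - <<'E'
from h import *
np.set_printoptions(precision=4,suppress=True)
d=load('pics/w2.npy'); t=load('pics/top0.npy')
W=lambda p:(215+p[0]/5-.4,180+p[1]/5-.4)
sh=[(213,84),(373,94),(203,233),(360,240)]; po=[(235,280),(337,285),(222,398),(320,403)]
for p in sh: print('shelf',onz(d,*W(p),.12),rng(d,*W((p[0]*.8+.2*285,p[1]*.8+.2*160))))
for p in po: print('post',onz(d,*W(p),.14),rng(d,*W((p[0]*.8+.2*280,p[1]*.8+.2*340))))
Z=lambda x,y:(130+(x-400)/5-.4,150+y/5-.4)
# heights: triangulate post-top corners from top & wrist
for wp,tp in [((235,280),(505,230)),((337,285),(548,234)),((222,398),(512,182)),((320,403),(556,185)),((213,84),(500,288)),((373,94),(565,292))]:
    # wrist: +x image = +tool y = +y world ; top: right = -y
    pass
pw={'fL':po[1],'fR':po[0],'bL':po[3],'bR':po[2],'sL':sh[1],'sR':sh[0]}
pt={'fL':(505,230),'fR':(548,234),'bL':(512,182),'bR':(556,185),'sL':(500,288),'sR':(565,292)}
for k in pw: print(k,tri(d,W(pw[k]),t,Z(*pt[k])))
E
```

```text
shelf [0.553  0.2015 0.12  ] [0.5559 0.2041 0.12  ]
shelf [0.5549 0.2307 0.12  ] [0.5578 0.2276 0.1193]
shelf [0.5829 0.1997 0.12  ] [0.5801 0.2027 0.1194]
shelf [0.5845 0.2294 0.12  ] [0.5816 0.2265 0.1191]
post [0.5825 0.2053 0.14  ] [0.5853 0.2069 0.1392]
post [0.5836 0.2234 0.14  ] [0.5862 0.2215 0.1393]
post [0.6071 0.2031 0.14  ] [0.605  0.2053 0.1393]
post [0.6083 0.2212 0.14  ] [0.6048 0.2195 0.1412]
fL (array([0.5863, 0.2239, 0.1349]), np.float64(9.100060291783735e-05))
fR (array([0.5848, 0.204 , 0.1341]), np.float64(0.003071966618142237))
bL (array([0.6105, 0.221 , 0.1363]), np.float64(0.0011477888216912813))
bR (array([0.6097, 0.201 , 0.1342]), np.float64(0.004698085156825917))
sL (array([0.5582, 0.2316, 0.1112]), np.float64(0.00020976699534100453))
sR (array([0.5568, 0.2004, 0.1074]), np.float64(0.0028116085924757388))
```

```bash
python3 -m crank '[[0.0854,0,-0.048,-0.004,0],[0.0854,0,-0.048,-0.004,0],[0.0854,0,-0.048,-0.004,0],[0.0854,0,-0.048,-0.004,0],[0.0854,0,-0.048,-0.004,0]]'; python3 -m crank '[[0.0854,0,-0.048,-0.004,0],[0.0854,0,-0.048,-0.004,0],[0.0854,0,-0.048,-0.004,0],[0.0854,0,-0.048,-0.004,0],[0.0854,0,-0.048,-0.004,0]]';python3 -m crank '[[0.0854,0.02,-0.035,0,0],[0.0854,0.02,0,0,0],[0.0854,0,0,0,0]]'
python3 - <<'E'
from h import *
d=grab('wrist','pics/w3.png')
cv2.imwrite('pics/w3z.png',cv2.resize(d['image'][60:260,150:350],None,fx=3,fy=3,interpolation=cv2.INTER_CUBIC))
E
```

```text
t: 2.55
tcp_pos: [0.5151, -0.0437, 0.2312]
tool_rot: [0.0, 0.708, -0.0, 0.707]
force: [0.8, 0.3, -0.1]
finger_gap: 1.002
t: 3.05
tcp_pos: [0.495, -0.2833, 0.2312]
tool_rot: [0.001, 0.708, -0.0, 0.707]
force: [0.3, 0.4, 0.3]
finger_gap: 1.004
t: 3.35
tcp_pos: [0.4937, -0.3162, 0.1884]
tool_rot: [0.003, 0.709, 0.001, 0.705]
force: [0.3, 0.4, -0.6]
finger_gap: 0.999
```

View pics/w3.png

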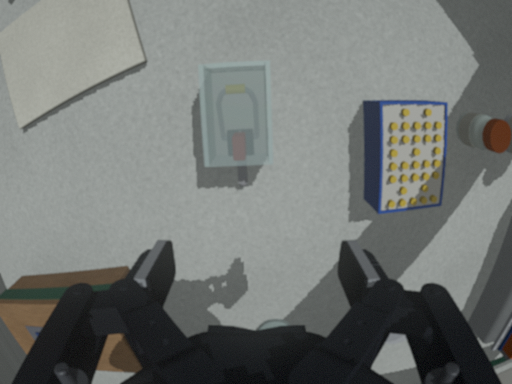

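View pics/w3z.png

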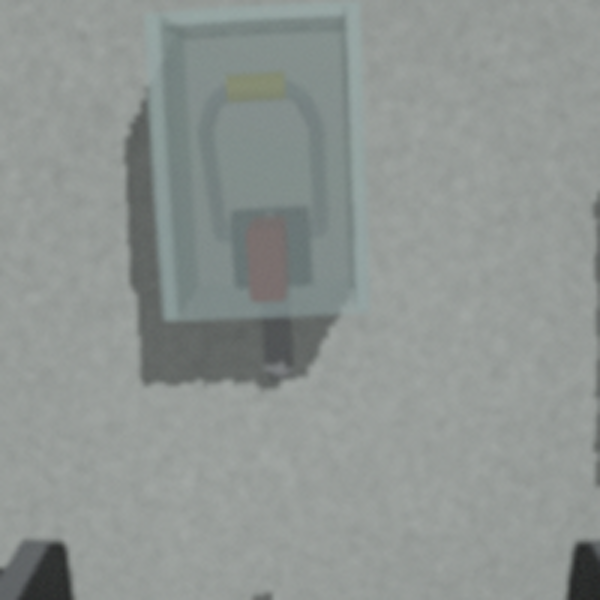

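```bash
python3 - <<'E'
from h import *
np.set_printoptions(precision=4,suppress=True)
d=load('pics/w3.npy'); t=load('pics/top0.npy')
W=lambda p:(150+p[0]/3-.33,60+p[1]/3-.33)
def p(n,q,z): print(n,onz(d,*W(q),z)[:2])
for q in [(231,209),(308,207),(312,286),(235,287)]: p('head',q,.018)
for q in [(248,218),(286,218),(288,300),(251,301)]: p('tab',q,.052)
for q in [(262,320),(292,318),(294,368),(265,372)]: p('shank',q,.018)
for q in [(227,86),(285,87)]: p('sleeve',q,.013+.062*np.sin(np.radians(35))+.003)
for q in [(150,18),(355,10),(365,310),(168,320)]: p('roof',q,.064)
Y=lambda x,y:(330+x/5-.4,205+y/5-.4)
print('tri shank end',tri(d,W((279,372)),t,Y(160,90)), 'tab rear top',tri(d,W((267,218)),t,Y(176,204)),'shank mouth',tri(d,W((277,320)),t,Y(163,155)))
print([rng(d,*W(q)) for q in [(278,340),(278,355),(278,365),(275,500)]])
E
```

```text
head [ 0.4497 -0.3462]
head [ 0.4493 -0.3191]
head [ 0.4777 -0.3178]
head [ 0.4779 -0.3454]
tab [ 0.4488 -0.3377]
tab [ 0.449  -0.3257]
tab [ 0.4754 -0.3254]
tab [ 0.4756 -0.3373]
shank [ 0.4901 -0.3359]
shank [ 0.4895 -0.3251]
shank [ 0.5083 -0.3246]
shank [ 0.5098 -0.3352]
sleeve [ 0.4072 -0.3437]
sleeve [ 0.4078 -0.3257]
roof [ 0.386  -0.3652]
roof [ 0.385  -0.3047]
roof [ 0.476  -0.3014]
roof [ 0.4787 -0.3624]
tri shank end (array([ 0.5149, -0.3323,  0.0047]), np.float64(0.003827326578854078)) tab rear top (array([ 0.4528, -0.334 ,  0.0311]), np.float64(0.003484160902392288)) shank mouth (array([ 0.4822, -0.3274,  0.0452]), np.float64(0.004573146015997153))
[array([ 0.4976, -0.3303,  0.0183]), array([ 0.5037, -0.3304,  0.0164]), array([ 0.5069, -0.3304,  0.0187]), array([ 0.5697, -0.3335,  0.0005])]
```

```bash
cat >> h.py <<'E'
def delta(target,heading=None):
    "tool-axis shift to bring TCP to target; yaw needed so that tool z heading = heading"
    T=tool(); d=T[:3,:3].T@(np.array(target)-T[:3,3]); h=np.arctan2(T[1,2],T[0,2])
    print('tcp',T[:3,3].round(4),'shift',d.round(4),'heading',round(h,4),'yaw',None if heading is None else round(h-heading,4), 'tilt',np.degrees(np.arccos(-T[2,0])).round(2))
E
python3 - <<'E'
from h import *
np.set_printoptions(precision=4,suppress=True)
delta([.499,-.330,.06],.025)
E
```

```text
tcp [ 0.4947 -0.316   0.1898] shift [ 0.1297 -0.0145  0.0048] heading -0.0019 yaw -0.0269 tilt 0.33
```

```bash
python3 -m crank '[[0.06,0.04,-0.007,0.002,-0.027],[0.06,0.04,-0.007,0.002,0],[0.06,0.02,0,0,0],[0.06,0,0,0,0],[0.06,0,0,0,0]]' 60
python3 - <<'E'
from h import *
np.set_printoptions(precision=4,suppress=True)
delta([.499,-.330,.010],.025)
d=grab('wrist','pics/w4.png')
E
```

```text
t: 3.9
tcp_pos: [0.5015, -0.3306, 0.0925]
tool_rot: [-0.01, 0.707, 0.01, 0.707]
force: [0.3, -1.4, 0.5]
finger_gap: 0.707
tcp [ 0.5015 -0.3306  0.0925] shift [ 0.0825  0.0007 -0.0026] heading 0.0275 yaw 0.0025 tilt 0.04
```

View pics/w4.png

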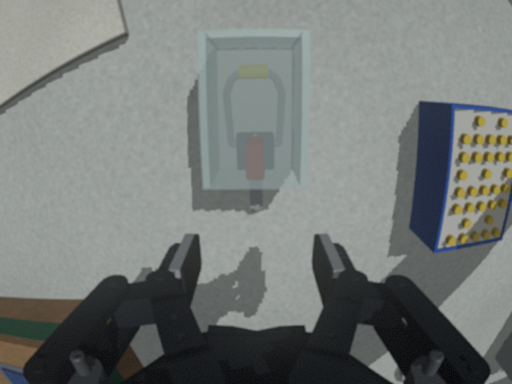

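```bash
python3 - <<'E'
from h import *
np.set_printoptions(precision=4,suppress=True)
d=load('pics/w4.npy'); d3=load('pics/w3.npy')
cv2.imwrite('pics/w4z.png',cv2.resize(d['image'][60:220,190:320],None,fx=4,fy=4,interpolation=cv2.INTER_CUBIC))
E
```

```text
(no output)
```

View pics/w4z.png

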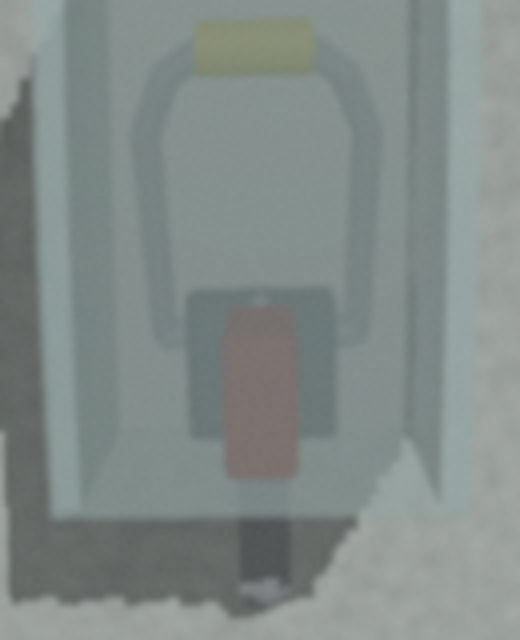

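```bash
python3 - <<'E'
from h import *
np.set_printoptions(precision=4,suppress=True)
d=load('pics/w4.npy'); e=load('pics/w3.npy')
V=lambda p:(190+p[0]/4-.375,60+p[1]/4-.375)
W=lambda p:(150+p[0]/3-.33,60+p[1]/3-.33)
def p(n,q,z): print(n,onz(d,*V(q),z)[:2])
for q in [(187,290),(334,290),(336,437),(190,437)]: p('head',q,.018)
for q in [(228,308),(296,308),(298,478),(226,478)]: p('tab',q,.052)
for q in [(240,520),(290,520),(290,578),(240,578)]: p('shank',q,.018)
for q in [(52,518),(470,516)]: p('roof',q,.064)
for n,a,b in [('headRL',(187,290),(231,209)),('headRR',(334,290),(308,207)),('tabFL',(226,478),(251,301)),('tabFR',(298,478),(288,300)),('shankR',(290,578),(294,368)),('sleeve',(254,48),(256,87)),('roofL',(52,518),(168,320))]:
    print(n,tri(d,V(a),e,W(b)))
print(rng(d,*V((265,540))),rng(d,*V((265,565))))
E
```

```text
head [ 0.4499 -0.3464]
head [ 0.4492 -0.3195]
head [ 0.477 -0.318]
head [ 0.4778 -0.3455]
tab [ 0.4482 -0.3378]
tab [ 0.4479 -0.3273]
tab [ 0.4753 -0.3261]
tab [ 0.4756 -0.3376]
shank [ 0.494  -0.3357]
shank [ 0.4937 -0.3261]
shank [ 0.5056 -0.3257]
shank [ 0.5059 -0.3355]
roof [ 0.4791 -0.3638]
roof [ 0.477 -0.3  ]
headRL (array([ 0.4499, -0.3464,  0.017 ]), np.float64(0.00027249000352885393))
headRR (array([ 0.45  , -0.3191,  0.0119]), np.float64(1.5288419892403956e-06))
tabFL (array([ 0.4763, -0.3376,  0.0495]), np.float64(0.00024784576553972494))
tabFR (array([ 0.4767, -0.3257,  0.0464]), np.float64(0.0004051445932191389))
shankR (array([ 0.5161, -0.3251, -0.0087]), np.float64(0.00048528122205789486))
sleeve (array([ 0.4076, -0.3349,  0.0474]), np.float64(4.592178140861256e-05))
roofL (array([ 0.4776, -0.3623,  0.0687]), np.float64(0.0013092950990143079))
[ 0.4977 -0.3308  0.0186] [ 0.5032 -0.3306  0.0176]
```

```bash
python3 -m crank '[[0.06,0.03,0,-0.002,-0.008],[0.06,0.03,0,0,0],[0.06,0.015,0,0,0],[0.06,0,0,0,0],[0.06,0,0,0,0]]'
python3 -c "
from h import *
delta([.499,-.3305,.010],.035)"
```

```text
t: 4.45
tcp_pos: [0.4999, -0.3318, 0.0176]
tool_rot: [-0.013, 0.706, 0.012, 0.708]
force: [0.1, -0.1, 1.0]
finger_gap: 0.702
tcp [ 0.4999 -0.3318  0.0176] shift [ 0.0076  0.0013 -0.0009] heading 0.0345 yaw -0.0005 tilt 0.12
```

```bash
python3 -m crank '[[0.06,0.0076,0.0013,-0.001,0],[0.03,0,0,0,0],[0.015,0,0,0,0],[0.0,0,0,0,0],[0.0,0,0,0,0]]' 60;  python3 -m crank '[[0,0,0,0,0],[0,0,0,0,0],[0,0,0,0,0]]'
python3 -c "
from h import *
delta([.499,-.3305,.010],.035); grab('wrist','pics/w5.png')"
```

```text
t: 4.95
tcp_pos: [0.4983, -0.3303, 0.0092]
tool_rot: [-0.012, 0.707, 0.012, 0.707]
force: [0.6, 0.4, 2.0]
finger_gap: 0.094
t: 5.25
tcp_pos: [0.4983, -0.3302, 0.0092]
tool_rot: [-0.012, 0.707, 0.012, 0.707]
force: [-1.0, -0.2, 3.5]
finger_gap: 0.092
tcp [ 0.4983 -0.3302  0.0092] shift [-0.0008 -0.0003  0.0007] heading 0.0342 yaw -0.0008 tilt 0.05
```

View pics/w5.png

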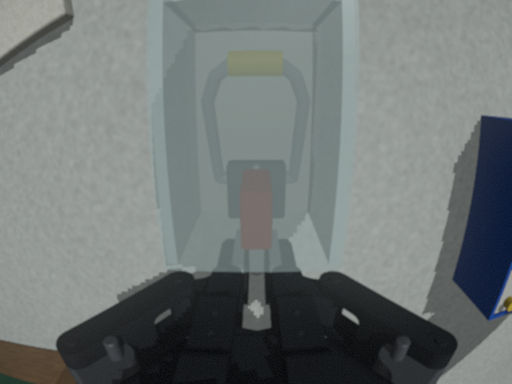

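```bash
python3 -m crank '[[0,-0.0015,0,0.01,0],[0,0,0,0.025,0],[0,0,0,0.03,0],[0,0,0,0.03,0],[0,0,0,0.03,0]]';  python3 -m crank '[[0,0,0,0.005,0],[0,0,0,0,0]]'
python3 -c "
from h import *
delta([.499,-.3305,.010],.035); grab('wrist','pics/w6.png')"
```

```text
t: 5.8
tcp_pos: [0.6243, -0.3249, 0.0092]
tool_rot: [-0.012, 0.707, 0.012, 0.707]
force: [-0.9, -0.4, -1.6]
finger_gap: 0.091
t: 6.0
tcp_pos: [0.6287, -0.3245, 0.0091]
tool_rot: [-0.012, 0.707, 0.013, 0.707]
force: [-0.7, 0.9, -1.6]
finger_gap: 0.094
tcp [ 0.6287 -0.3245  0.0091] shift [-0.0008 -0.0013 -0.1299] heading 0.0357 yaw 0.0007 tilt 0.05
```

View pics/w6.png

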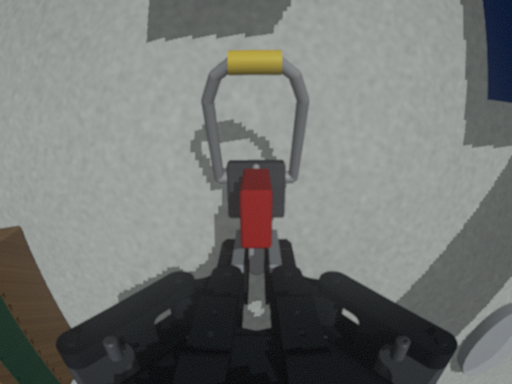

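```bash
python3 -m crank '[[0,0.003,0,0,0],[0,0.003,0,0,0],[0,0,0,0,0]]';  python3 -m crank '[[0,0.001,0,0,0],[0,0,0,0,0]]'
```

```text
t: 6.35
tcp_pos: [0.6266, -0.3254, 0.0034]
tool_rot: [-0.011, 0.708, 0.012, 0.706]
force: [0.1, -0.4, -1.8]
finger_gap: 0.093
t: 6.55
tcp_pos: [0.6277, -0.3257, 0.0032]
tool_rot: [-0.012, 0.707, 0.012, 0.707]
force: [0.3, -0.9, -1.2]
finger_gap: 0.088
```

```bash
python3 -m crank '[[0,0.0015,0,0,0],[0,0,0,0,0]]';  python3 -m crank '[[0.02,0,0,0,0],[0.03,0,0,0,0],[0.05,0,0,0,0]]'; python3 -m crank '[[0.05,-0.03,0,0,0],[0.05,-0.04,0,0,0],[0.05,-0.04,0,-0.02,0],[0.05,0,0,-0.02,0],[0.05,0,0,0,0]]'
python3 -c "
from h import *
delta([.499,-.3305,.010],.035); grab('wrist','pics/w7.png')"
```

```text
t: 6.75
tcp_pos: [0.6279, -0.3255, 0.0016]
tool_rot: [-0.012, 0.707, 0.012, 0.707]
force: [-0.3, -0.2, -1.1]
finger_gap: 0.086
t: 7.05
tcp_pos: [0.6282, -0.3257, 0.0021]
tool_rot: [-0.012, 0.707, 0.012, 0.707]
force: [0.1, -0.2, 0.0]
finger_gap: 0.507
t: 7.55
tcp_pos: [0.5866, -0.3272, 0.1137]
tool_rot: [-0.012, 0.707, 0.011, 0.707]
force: [-0.9, -0.6, -0.6]
finger_gap: 0.586
tcp [ 0.5866 -0.3272  0.1137] shift [ 0.1037 -0.0004 -0.0877] heading 0.033 yaw -0.002 tilt 0.05
```

View pics/w7.png

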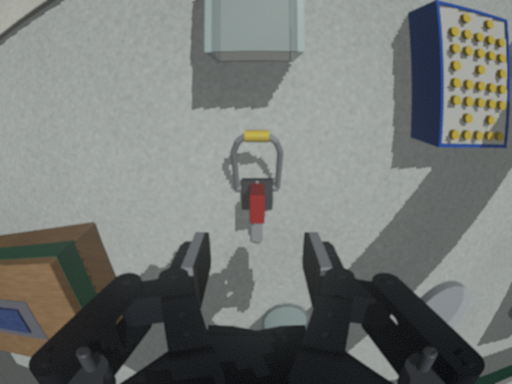

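```bash
python3 - <<'E'
from h import *
d=load('pics/w7.npy')
cv2.imwrite('pics/w7z.png',cv2.resize(d['image'][120:250,200:310],None,fx=5,fy=5,interpolation=cv2.INTER_CUBIC))
E
```

```text
(no output)
```

View pics/w7z.png

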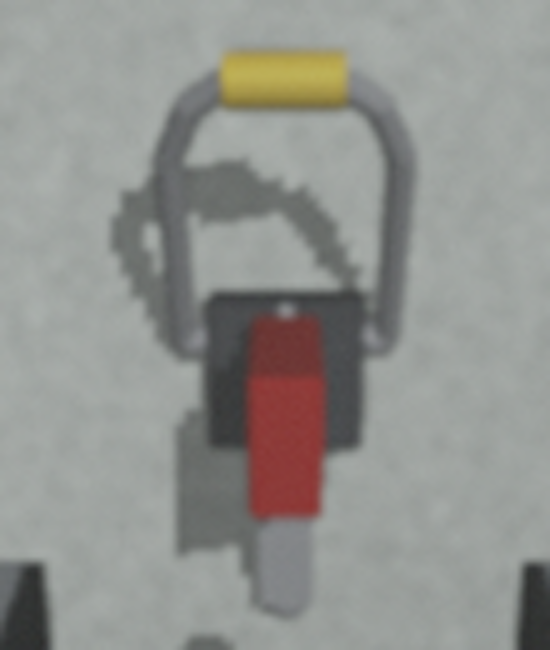

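```bash
python3 - <<'E'
from h import *
np.set_printoptions(precision=4,suppress=True)
d=load('pics/w7.npy')
V=lambda p:(200+p[0]/5-.4,120+p[1]/5-.4)
def p(n,q,z): print(n,onz(d,*V(q),z)[:2])
for q in [(210,293),(365,293),(360,447),(210,447)]: p('head',q,.010)
for q in [(251,375),(323,375),(320,515),(250,517)]: p('tabtop',q,.044)
for q in [(257,525),(313,525),(312,590),(257,590)]: p('shank',q,.010)
for q in [(222,80),(347,82)]: p('sleeve',q,.005+.036)
for q in [(285,440),(285,400),(285,560),(285,330)]: print(rng(d,*V(q)))
delta([.593,-.327,.06],.03)
E
```

```text
head [ 0.5786 -0.3399]
head [ 0.5777 -0.3132]
head [ 0.6063 -0.3127]
head [ 0.6072 -0.3394]
tabtop [ 0.5813 -0.3321]
tabtop [ 0.581  -0.3212]
tabtop [ 0.6042 -0.3207]
tabtop [ 0.605  -0.3316]
shank [ 0.6223 -0.3306]
shank [ 0.6219 -0.3204]
shank [ 0.6353 -0.3201]
shank [ 0.6357 -0.3303]
sleeve [ 0.5372 -0.3376]
sleeve [ 0.5369 -0.3194]
[ 0.5922 -0.3266  0.0428]
[ 0.5855 -0.3268  0.0432]
[ 0.6298 -0.3253  0.0089]
[ 0.5828 -0.3269  0.0165]
tcp [ 0.5874 -0.3269  0.1125] shift [ 0.0525 -0.0003  0.0056] heading 0.0331 yaw 0.0031 tilt 0.02
```

```bash
python3 -m crank '[[0.05,0.04,0,0.004,0.008],[0.05,0.03,0,0,0],[0.05,0.015,0,0,0],[0.05,0,0,0,0],[0.05,0,0,0,0]]'
python3 -c "
from h import *
delta([.591,-.3264,.015],.025)"
```

```text
t: 8.1
tcp_pos: [0.5926, -0.3269, 0.0266]
tool_rot: [-0.009, 0.707, 0.009, 0.707]
force: [1.0, -0.2, 0.7]
finger_gap: 0.587
tcp [ 0.5926 -0.3269  0.0266] shift [ 0.0116  0.0005 -0.0016] heading 0.0264 yaw 0.0014 tilt 0.02
```

```bash
python3 -m crank '[[0.05,0.0115,0.0005,-0.0016,0],[0.03,0,0,0,0],[0.015,0,0,0,0],[0,0,0,0,0],[0,0,0,0,0]]' 60; python3 -m crank '[[0,0,0,0,0],[0,0,0,0,0],[0,0,0,0,0]]'
python3 -c "
from h import *
delta([.591,-.3264,.015],.025); grab('wrist','pics/w8.png')"
```

```text
t: 8.6
tcp_pos: [0.5908, -0.3266, 0.016]
tool_rot: [-0.01, 0.707, 0.009, 0.707]
force: [0.8, 0.5, 2.2]
finger_gap: 0.129
t: 8.9
tcp_pos: [0.5908, -0.3266, 0.016]
tool_rot: [-0.01, 0.707, 0.009, 0.707]
force: [-0.0, 0.1, 4.4]
finger_gap: 0.131
tcp [ 0.5908 -0.3266  0.016 ] shift [0.001  0.0002 0.0002] heading 0.0262 yaw 0.0012 tilt 0.07
```

View pics/w8.png

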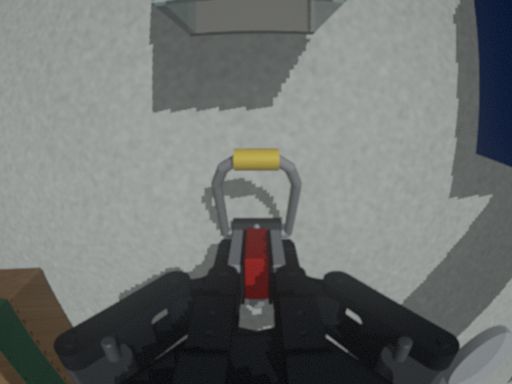

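```bash
python3 -m crank '[[0,-0.03,0,0,0],[0,-0.04,0,0,0],[0,-0.045,0,0,0.03],[0,-0.045,0,0,0.03],[0,-0.035,0,0,0.03]]';python3 -c "
from h import *
delta([.591,-.3264,.015],.025); grab('wrist','pics/w9.png')"; python3 -m crank '[[0,0,0.045,-0.009,0],[0,0,0.045,-0.009,0],[0,0,0.045,-0.009,0],[0,0,0.045,-0.009,0],[0,0,0.045,-0.009,0]]'; python3 -m crank '[[0,0,0.045,-0.009,0],[0,0,0.045,-0.009,0],[0,0,0.045,-0.009,0],[0,0,0.045,-0.009,0],[0,0,0.045,-0.009,0]]';  python3 -m crank '[[0,0,0.045,-0.009,0],[0,0,0.045,-0.009,0],[0,0,0,0,0],[0,0,0,0,0]]'
python3 -c "
from h import *
u=np.array([np.cos(.065),-np.sin(.065)]);M=np.array([.5834,.2145])
delta([*(M-.0158*u-.05*u),.17],-.065); grab('wrist','pics/w10.png')"
```

```text
t: 9.45
tcp_pos: [0.5905, -0.3263, 0.2121]
tool_rot: [0.023, 0.706, -0.023, 0.707]
force: [-0.4, -0.7, -2.4]
finger_gap: 0.129
tcp [ 0.5905 -0.3263  0.2121] shift [ 0.1971 -0.      0.0004] heading -0.065 yaw -0.09 tilt 0.05
t: 10.0
tcp_pos: [0.5585, -0.0969, 0.2091]
tool_rot: [0.023, 0.707, -0.022, 0.706]
force: [0.6, 0.4, -1.5]
finger_gap: 0.126
t: 10.5
tcp_pos: [0.528, 0.1303, 0.2092]
tool_rot: [0.023, 0.707, -0.023, 0.706]
force: [0.5, 0.9, -2.4]
finger_gap: 0.128
t: 10.9
tcp_pos: [0.5159, 0.2204, 0.2092]
tool_rot: [0.021, 0.707, -0.022, 0.706]
force: [-0.8, -1.1, -2.2]
finger_gap: 0.131
tcp [0.5159 0.2204 0.2092] shift [ 0.0392 -0.0014  0.002 ] heading -0.0606 yaw 0.0044 tilt 0.12
```

View pics/w10.png

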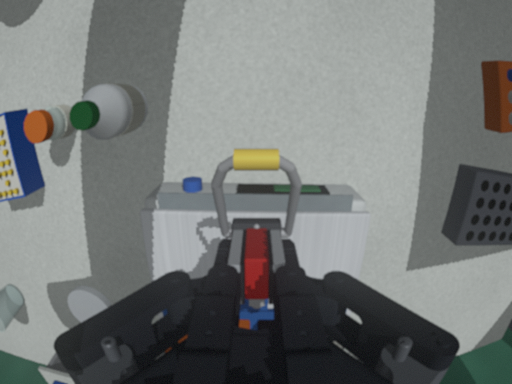

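```bash
python3 -m crank '[[0,0.025,-0.001,0.002,0.004],[0,0.01,0,0,0],[0,0,0,0,0]]'; python3 - <<'E'
from h import *
np.set_printoptions(precision=4,suppress=True)
d=load('pics/w10.npy')
for d,zt in((load('pics/w8.npy'),.016),(load('pics/w10.npy'),.2092)):
  T=d['cw']@np.linalg.inv(d['T_tool_cam'])
  for q in [(257,265),(257,280),(245,222),(268,222),(257,308),(256,159)]:
    r=rng(d,*q); print(q,r, (np.linalg.inv(T)@np.append(r,1))[:3])
u=np.array([np.cos(.065),-np.sin(.065)]);M=np.array([.5834,.2145])
delta([*(M-.0158*u-.05*u),.137],-.065)
for n in('side','top','wrist'): grab(n,f'pics/{n}11.png')
a=load('pics/side11.npy')['image'];b=load('pics/top11.npy')['image']
a=cv2.resize(a[90:170,190:290],None,fx=4,fy=4,interpolation=cv2.INTER_CUBIC)
b=cv2.resize(b[150:230,110:210],None,fx=4,fy=4,interpolation=cv2.INTER_CUBIC)
cv2.imwrite('pics/st11.png',np.hstack([a,b]))
E
```

```text
t: 11.25
tcp_pos: [0.5177, 0.2166, 0.1733]
tool_rot: [0.024, 0.708, -0.025, 0.705]
force: [-0.2, 0.0, -0.9]
finger_gap: 0.128
(257, 265) [ 0.5849 -0.3262  0.0438] [-0.0278  0.0005 -0.0058]
(257, 280) [ 0.5938 -0.326   0.0433] [-0.0273  0.0006  0.003 ]
(245, 222) [ 0.5801 -0.333   0.0079] [ 0.0081 -0.006  -0.0109]
(268, 222) [ 0.5807 -0.3201  0.0058] [ 0.0102  0.0068 -0.01  ]
(257, 308) [ 0.6415 -0.3246  0.0091] [0.0069 0.0007 0.0508]
(256, 159) [ 0.536  -0.328   0.0448] [-0.0289  0.0001 -0.0547]
(257, 265) [0.5109 0.2212 0.236 ] [-0.0268  0.0005 -0.0051]
(257, 280) [0.5186 0.2207 0.2371] [-0.0279  0.0005  0.0026]
(245, 222) [0.5047 0.2149 0.201 ] [ 0.0083 -0.0061 -0.0108]
(268, 222) [0.5055 0.2277 0.2008] [ 0.0084  0.0067 -0.0108]
(257, 308) [0.567  0.2179 0.2017] [0.0074 0.0006 0.0512]
(256, 159) [0.4612 0.2237 0.2388] [-0.0294  0.     -0.0549]
tcp [0.5177 0.2166 0.1733] shift [0.0363 0.0022 0.0001] heading -0.07 yaw -0.005 tilt 0.3
```

View pics/st11.png

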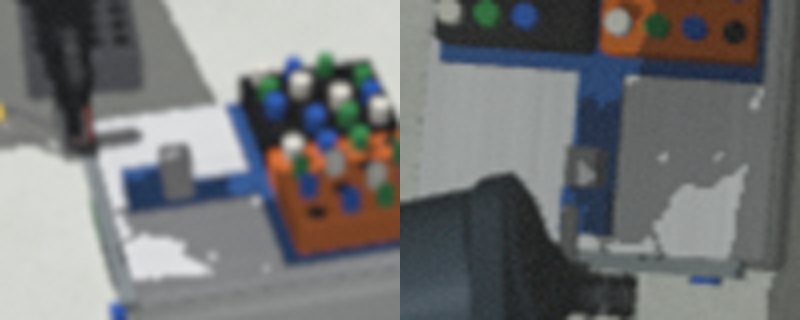

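View pics/wrist11.png

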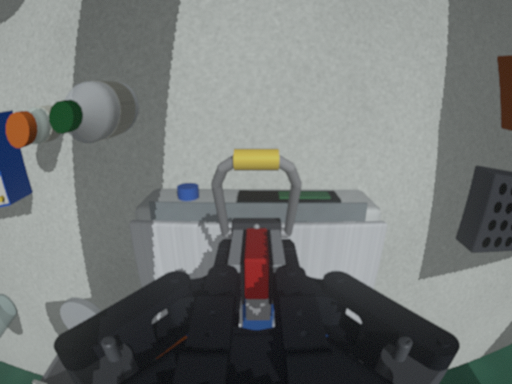

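```bash
python3 -m crank '[[0,0.02,0,0,-0.004],[0,0.008,0,0,0],[0,0,0,0,0],[0,0,0,0,0]]'; python3 - <<'E'
from h import *
np.set_printoptions(precision=4,suppress=True)
u=np.array([np.cos(.065),-np.sin(.065)]);M=np.array([.5834,.2145])
delta([*(M-.0158*u-.05*u),.137],-.065)
for n in('side','top','wrist'): grab(n,f'pics/{n}12.png')
a=load('pics/side12.npy')['image'];b=load('pics/top12.npy')['image'];c=load('pics/wrist12.npy')['image']
a=cv2.resize(a[105:155,200:250],None,fx=8,fy=8,interpolation=cv2.INTER_CUBIC)
b=cv2.resize(b[170:220,130:180],None,fx=8,fy=8,interpolation=cv2.INTER_CUBIC)
cv2.imwrite('pics/st12.png',np.hstack([a,b]))
cv2.imwrite('pics/w12z.png',cv2.resize(c[220:340,200:320],None,fx=5,fy=5,interpolation=cv2.INTER_CUBIC))
E
```

```text
t: 11.8
tcp_pos: [0.5193, 0.2184, 0.1477]
tool_rot: [0.023, 0.707, -0.023, 0.707]
force: [-0.1, 0.0, -2.5]
finger_gap: 0.129
tcp [0.5193 0.2184 0.1477] shift [ 0.0107  0.0003 -0.0016] heading -0.0639 yaw 0.0011 tilt 0.03
```

View pics/st12.png

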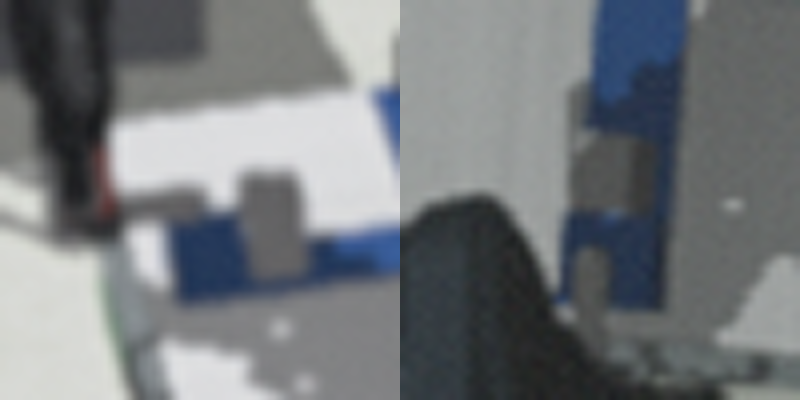

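View pics/w12z.png

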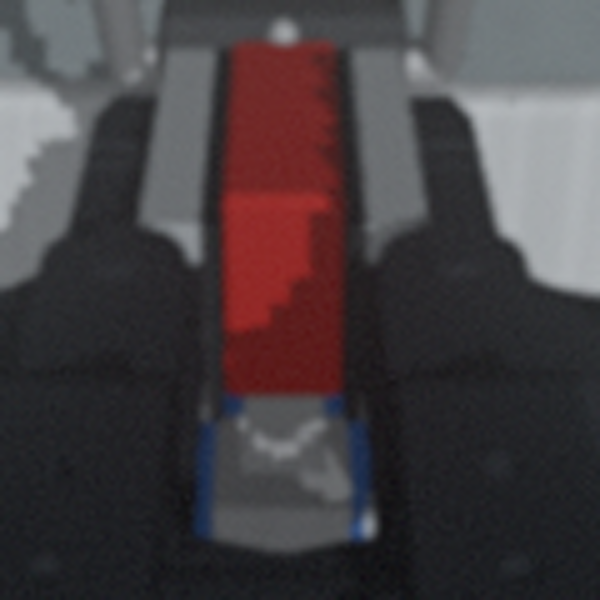

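```bash
python3 -m crank '[[0,0.006,0,0,0],[0,0.0045,0,0,0.001],[0,0,0,0,0],[0,0,0,0,0]]'; python3 - <<'E'
from h import *
u=np.array([np.cos(.065),-np.sin(.065)]);M=np.array([.5834,.2145])
delta([*(M-.0158*u),.137],-.065)
E
```

```text
t: 12.35
tcp_pos: [0.5187, 0.2184, 0.1364]
tool_rot: [0.023, 0.707, -0.023, 0.706]
force: [-0.5, -0.4, -1.5]
finger_gap: 0.127
tcp [0.5187 0.2184 0.1364] shift [-0.0006  0.0003  0.049 ] heading -0.0648 yaw 0.0002 tilt 0.04
```

```bash
python3 -m crank '[[0,-0.0005,0,0.005,0],[0,0,0,0.005,0],[0,0,0,0.003,0],[0,0,0,0.003,0],[0,0,0,0,0]]'; python3 - <<'E'
from h import *
u=np.array([np.cos(.065),-np.sin(.065)]);M=np.array([.5834,.2145])
delta([*(M-.0158*u),.137],-.065); print(manip.sense()['force'])
d=grab('wrist','pics/w13.png');c=d['image']
cv2.imwrite('pics/w13z.png',cv2.resize(c[220:340,200:320],None,fx=5,fy=5,interpolation=cv2.INTER_CUBIC))
E
```

```text
t: 12.85
tcp_pos: [0.5356, 0.2173, 0.1372]
tool_rot: [0.023, 0.707, -0.023, 0.707]
force: [0.6, -0.2, -2.6]
finger_gap: 0.124
tcp [0.5356 0.2173 0.1372] shift [0.0003 0.0003 0.0321] heading -0.065 yaw -0.0 tilt 0.04
[ 0.55231552 -0.19496263 -2.55030327]
```

View pics/w13z.png

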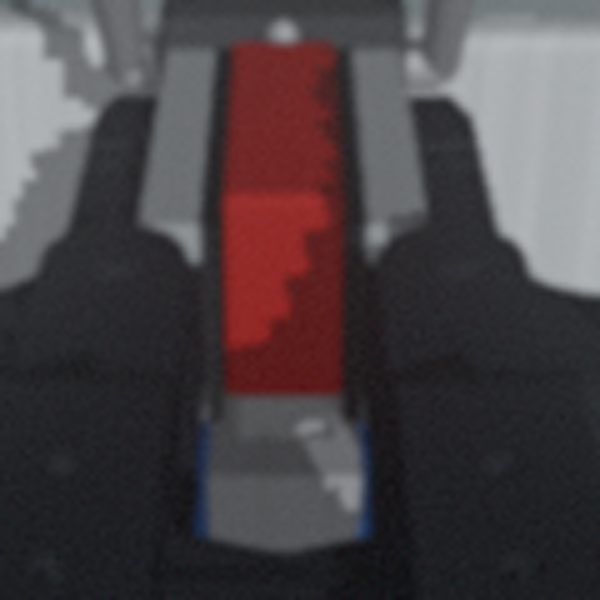

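```bash
python3 -m crank '[[0,0,0,0.006,0],[0,0,0,0.006,0],[0,0,0,0.005,0],[0,0,0,0.005,0],[0,0,0,0,0]]'; python3 - <<'E'
from h import *
u=np.array([np.cos(.065),-np.sin(.065)]);M=np.array([.5834,.2145])
delta([*(M-.0158*u),.137],-.065); print(manip.sense()['force'])
E
```

```text
t: 13.4
tcp_pos: [0.5581, 0.2158, 0.1373]
tool_rot: [0.023, 0.706, -0.023, 0.707]
force: [1.6, -0.8, -2.0]
finger_gap: 0.128
tcp [0.5581 0.2158 0.1373] shift [0.0003 0.0003 0.0096] heading -0.0651 yaw -0.0001 tilt 0.07
[ 1.58756039 -0.77173358 -1.99731901]
```

```bash
python3 -m crank '[[0,0,0,0.004,0],[0,0,0,0.003,0],[0,0,0,0.002,0],[0,0,0,0.001,0],[0,0,0,0,0]]'; python3 - <<'E'
from h import *
u=np.array([np.cos(.065),-np.sin(.065)]);M=np.array([.5834,.2145])
delta([*(M-.0158*u),.137],-.065); print(manip.sense()['force'])
d=grab('wrist','pics/w14.png');c=d['image']
cv2.imwrite('pics/w14z.png',cv2.resize(c[220:340,200:320],None,fx=5,fy=5,interpolation=cv2.INTER_CUBIC))
E
```

```text
t: 13.9
tcp_pos: [0.5666, 0.2153, 0.1371]
tool_rot: [0.023, 0.707, -0.023, 0.707]
force: [-0.5, -0.7, -0.5]
finger_gap: 0.13
tcp [0.5666 0.2153 0.1371] shift [0.0001 0.0003 0.001 ] heading -0.0648 yaw 0.0002 tilt 0.04
[-0.46545771 -0.68547164 -0.49679327]
```

View pics/w14z.png

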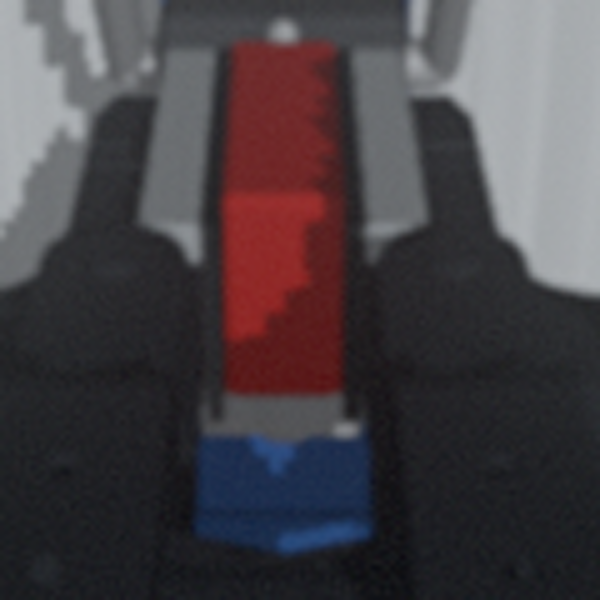

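Nearly home; press until it touches the post.

```bash
python3 -m crank '[[0,0,0,0.001,0],[0,0,0,0.001,0],[0,0,0,0,0]]'; python3 -m crank '[[0,0,0,0.001,0],[0,0,0,0,0]]'
```

```text
t: 14.25
tcp_pos: [0.5668, 0.2152, 0.137]
tool_rot: [0.023, 0.708, -0.023, 0.705]
force: [-5.3, 0.4, 2.2]
finger_gap: 0.128
t: 14.45
tcp_pos: [0.5669, 0.2152, 0.1368]
tool_rot: [0.023, 0.709, -0.023, 0.704]
force: [-6.2, 0.9, 1.9]
finger_gap: 0.13
```

```bash
python3 -m crank '[[0,0.0008,0,-0.0015,0],[0,0,0,0,0]]'; python3 -m crank '[[0.016,0,0,0,0],[0.02,0,0,0,0],[0.025,0,0,0,0],[0.03,0,0,0,0],[0.03,0,0,0,0]]'; python3 - <<'E'
from h import *
delta([.567,.2145,.25],-.065); print(manip.sense()['force'])
d=grab('wrist','pics/w15.png')
E
```

```text
t: 14.65
tcp_pos: [0.5668, 0.2152, 0.1361]
tool_rot: [0.023, 0.708, -0.023, 0.706]
force: [-5.1, 1.0, 1.1]
finger_gap: 0.13
t: 15.15
tcp_pos: [0.5689, 0.2151, 0.1366]
tool_rot: [0.023, 0.706, -0.023, 0.707]
force: [0.1, 0.9, 0.1]
finger_gap: 0.35
tcp [0.5689 0.2151 0.1366] shift [-0.1134 -0.0007 -0.0018] heading -0.0649 yaw 0.0001 tilt 0.07
[0.07701369 0.86566309 0.118723  ]
```

View pics/w15.png

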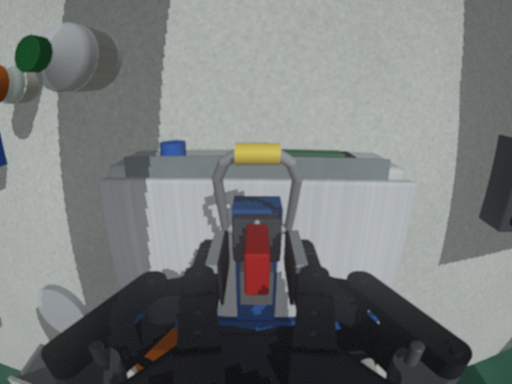

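```bash
python3 -m crank '[[0.03,-0.015,0,-0.001,0],[0.03,-0.03,0,0,0],[0.03,-0.03,0,0,0],[0.0,-0.02,0,-0.03,0],[0,0,0,-0.045,0]]'; python3 -m crank '[[0,0,0,-0.02,0],[0,0,0,0,0],[0,0,0,0,0]]'; python3 - <<'E'
from h import *
delta([.567,.2145,.25],-.065); print(manip.sense()['force'])
for n in('side','top','wrist'): d=grab(n,f'pics/{n}16.png')
cv2.imwrite('pics/w16z.png',cv2.resize(d['image'][150:330,170:340],None,fx=3.5,fy=3.5,interpolation=cv2.INTER_CUBIC)[:600])
a=load('pics/side16.npy')['image'];b=load('pics/top16.npy')['image']
a=cv2.resize(a[95:155,200:260],None,fx=6.5,fy=6.5,interpolation=cv2.INTER_CUBIC)
b=cv2.resize(b[165:225,125:185],None,fx=6.5,fy=6.5,interpolation=cv2.INTER_CUBIC)
cv2.imwrite('pics/st16.png',np.hstack([a,b]))
E
```

```text
t: 15.7
tcp_pos: [0.4968, 0.2206, 0.2359]
tool_rot: [0.024, 0.703, -0.022, 0.711]
force: [-0.9, 0.1, -0.6]
finger_gap: 0.019
t: 16.0
tcp_pos: [0.4734, 0.2217, 0.2327]
tool_rot: [0.023, 0.706, -0.023, 0.708]
force: [0.3, -0.4, 0.8]
finger_gap: -0.001
tcp [0.4734 0.2217 0.2327] shift [-0.017  -0.0011  0.0939] heading -0.0643 yaw 0.0007 tilt 0.19
[ 0.33914065 -0.42370349  0.84600204]
```

View pics/wrist16.png

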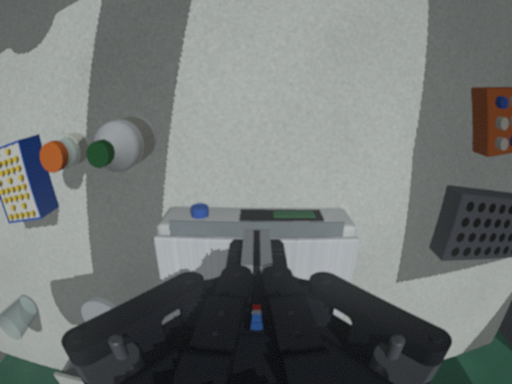

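View pics/st16.png

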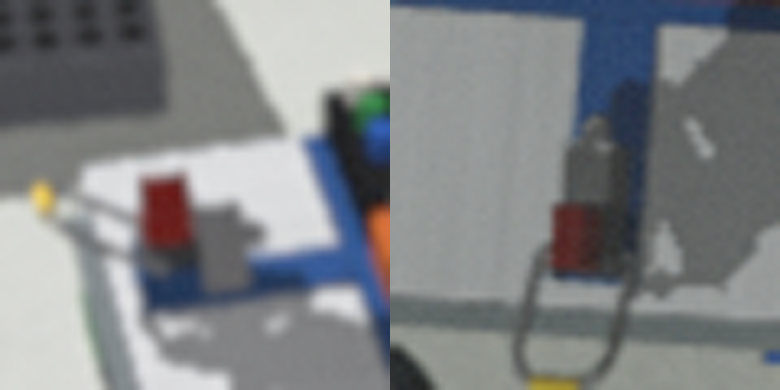

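View pics/w16z.png

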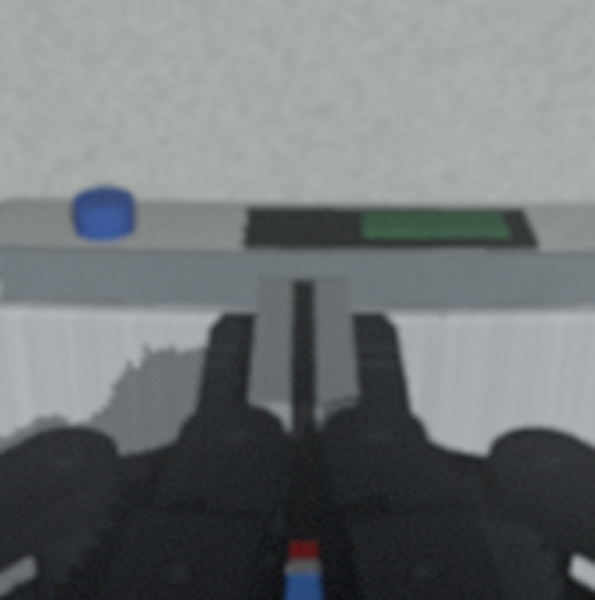

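```bash
python3 - <<'E'
from h import *
np.set_printoptions(precision=4,suppress=True)
s=load('pics/side16.npy');t=load('pics/top16.npy')
def yc(d,x0,x1,y0,y1):
    h=cv2.cvtColor(d['image'],cv2.COLOR_BGR2HSV)[y0:y1,x0:x1]; m=(h[...,0]>15)&(h[...,0]<35)&(h[...,1]>110)&(h[...,2]>60)
    v,u=np.nonzero(m); print(len(u),u.mean()+x0,v.mean()+y0); return u.mean()+x0,v.mean()+y0
a=yc(s,200,216,110,140);b=yc(t,140,160,215,232)
P,e=tri(s,a,t,b); print('sleeve',P,e, onz(t,*b,.1606))
u=np.array([np.cos(.065),-np.sin(.065)]);M=np.array([.5834,.2145])
print('expected',M-.0708*u)
delta([*(M-.092*u),.154],-.065)
E
```

```text
7 206.28571428571428 124.85714285714286
19 149.78947368421052 224.10526315789474
sleeve [0.5139 0.2196 0.1611] 0.0023008179064910885 [0.515  0.2195 0.1606]
expected [0.5127 0.2191]
tcp [0.4743 0.2214 0.2318] shift [0.0779 0.0002 0.0172] heading -0.0653 yaw -0.0003 tilt 0.11
```

```bash
python3 -m crank '[[0,0.03,0,0,0],[0,0.03,0,0,0],[0,0.017,0,0,0],[0,0,0,0,0],[0,0,0,0,0]]'; python3 - <<'E'
from h import *
u=np.array([np.cos(.065),-np.sin(.065)]);M=np.array([.5834,.2145])
delta([*(M-.092*u),.154],-.065)
d=grab('side','pics/s17.png')
cv2.imwrite('pics/s17z.png',cv2.resize(d['image'][75:155,180:260],None,fx=7,fy=7,interpolation=cv2.INTER_CUBIC))
E
```

```text
t: 16.65
tcp_pos: [0.4736, 0.2213, 0.1543]
tool_rot: [0.023, 0.707, -0.023, 0.707]
force: [0.4, -0.4, 0.6]
finger_gap: -0.001
tcp [0.4736 0.2213 0.1543] shift [0.0003 0.0003 0.0181] heading -0.0653 yaw -0.0003 tilt 0.0
```

View pics/s17z.png

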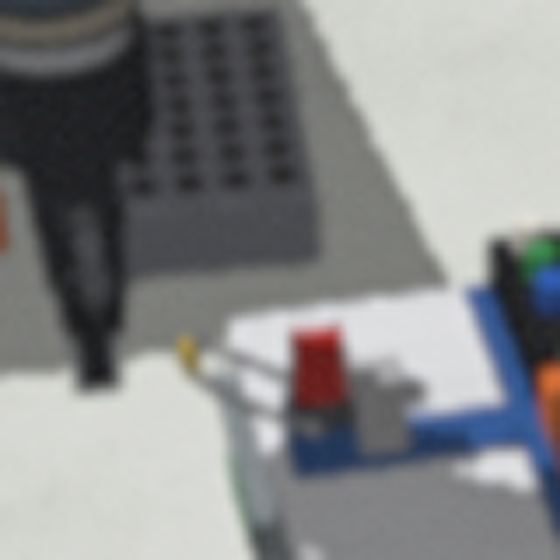

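```bash
python3 -m crank '[[0,0,0,0.012,0],[0,0,0,0.010,0],[0,-0.003,0,0.005,0],[0,-0.005,0,0.005,0],[0,0,0,0,0]]'; python3 - <<'E'
from h import *
u=np.array([np.cos(.065),-np.sin(.065)]);M=np.array([.5834,.2145])
delta([*(M-.092*u),.154],-.065); print(manip.sense()['force'])
d=grab('side','pics/s18.png')
cv2.imwrite('pics/s18z.png',cv2.resize(d['image'][75:155,180:260],None,fx=7,fy=7,interpolation=cv2.INTER_CUBIC))
E
```

```text
t: 17.2
tcp_pos: [0.5043, 0.2193, 0.1633]
tool_rot: [0.023, 0.707, -0.023, 0.706]
force: [-4.2, 0.6, 2.3]
finger_gap: 0.003
tcp [0.5043 0.2193 0.1633] shift [ 0.0093  0.0003 -0.0128] heading -0.0651 yaw -0.0001 tilt 0.05
[-4.16056888  0.55509617  2.33574707]
```

View pics/s18z.png

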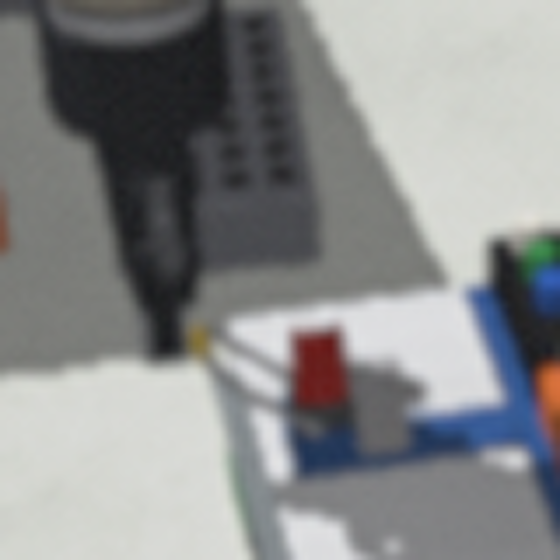

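```bash
python3 -m crank '[[0,-0.005,0,0.0064,0],[0,-0.005,0,0.0064,0],[0,-0.003,0,0.0075,0],[0,-0.003,0,0.0075,0],[0,0,0,0,0]]'; python3 - <<'E'
from h import *
u=np.array([np.cos(.065),-np.sin(.065)]);M=np.array([.5834,.2145])
delta([*(M-.092*u),.154],-.065); print(manip.sense()['force'])
d=grab('side','pics/s19.png')
cv2.imwrite('pics/s19z.png',cv2.resize(d['image'][75:155,180:260],None,fx=7,fy=7,interpolation=cv2.INTER_CUBIC))
E
```

```text
t: 17.75
tcp_pos: [0.5352, 0.2174, 0.1791]
tool_rot: [0.023, 0.705, -0.023, 0.708]
force: [-0.3, 0.4, 0.8]
finger_gap: -0.004
tcp [0.5352 0.2174 0.1791] shift [ 0.0249  0.0002 -0.0438] heading -0.0654 yaw -0.0004 tilt 0.28
[-0.31217815  0.35024628  0.80369873]
```

View pics/s19z.png

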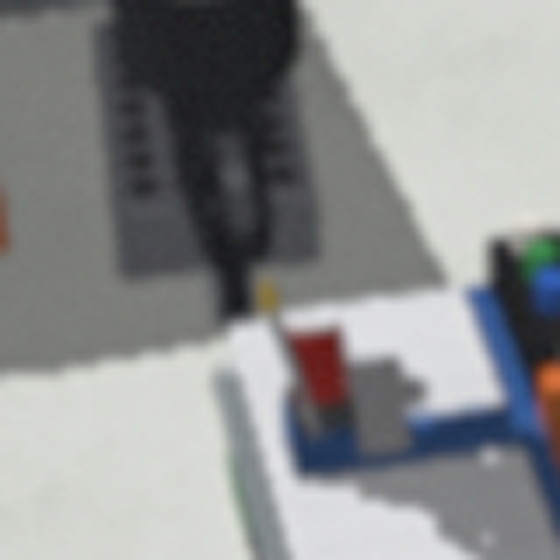

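```bash
python3 -m crank '[[0,-0.001,0,0.007,0],[0,-0.001,0,0.007,0],[0,0,0,0.006,0],[0,0,0,0.006,0],[0,0,0,0,0]]'; python3 - <<'E'
from h import *
u=np.array([np.cos(.065),-np.sin(.065)]);M=np.array([.5834,.2145])
delta([*(M-.092*u),.154],-.065); print(manip.sense()['force'])
d=grab('side','pics/s20.png')
cv2.imwrite('pics/s20z.png',cv2.resize(d['image'][75:155,180:260],None,fx=7,fy=7,interpolation=cv2.INTER_CUBIC))
E
```

```text
t: 18.3
tcp_pos: [0.5595, 0.2157, 0.1804]
tool_rot: [0.023, 0.706, -0.023, 0.707]
force: [-0.4, 0.5, 0.7]
finger_gap: 0.0
tcp [0.5595 0.2157 0.1804] shift [ 0.0263  0.0004 -0.0681] heading -0.0652 yaw -0.0002 tilt 0.07
[-0.43026391  0.54394466  0.6829035 ]
```

View pics/s20z.png

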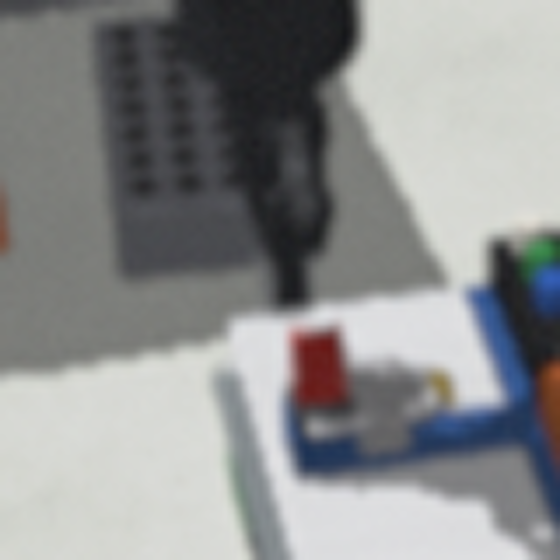

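```bash
python3 -m crank '[[0,-0.03,0,0,0],[0,-0.03,0,-0.02,0],[0,0,0,-0.03,0],[0,0,0,0,0],[0,0,0,0,0]]'; python3 - <<'E'
from h import *
print(manip.sense()['tcp_pos'],manip.sense()['force'])
for n in('side','top','wrist'): d=grab(n,f'pics/{n}21.png')
a=load('pics/side21.npy')['image'];b=load('pics/top21.npy')['image']
a=cv2.resize(a[95:155,210:270],None,fx=6.5,fy=6.5,interpolation=cv2.INTER_CUBIC)
b=cv2.resize(b[165:225,125:185],None,fx=6.5,fy=6.5,interpolation=cv2.INTER_CUBIC)
cv2.imwrite('pics/st21.png',np.hstack([a,b]))
E
```

```text
t: 18.85
tcp_pos: [0.5077, 0.2192, 0.2407]
tool_rot: [0.023, 0.707, -0.023, 0.707]
force: [-0.8, -0.2, -0.3]
finger_gap: -0.004
[0.50766156 0.21921294 0.24065837] [-0.79525102 -0.19725572 -0.34023282]
```

View pics/st21.png

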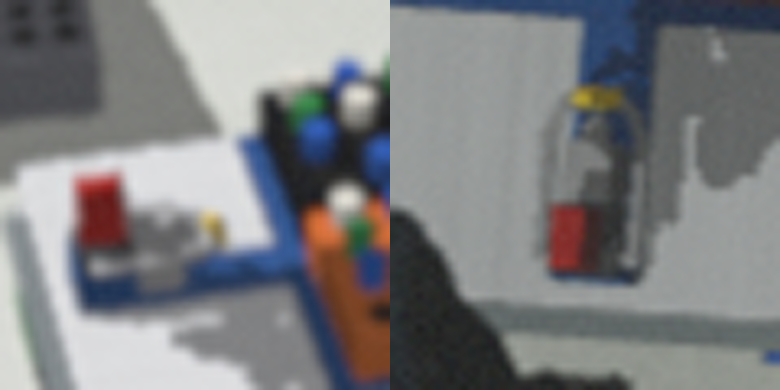

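View pics/wrist21.png

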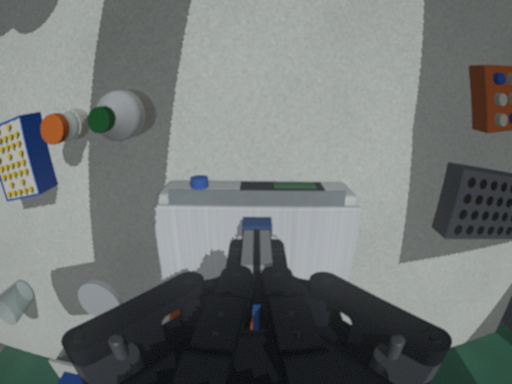

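View pics/top21.png

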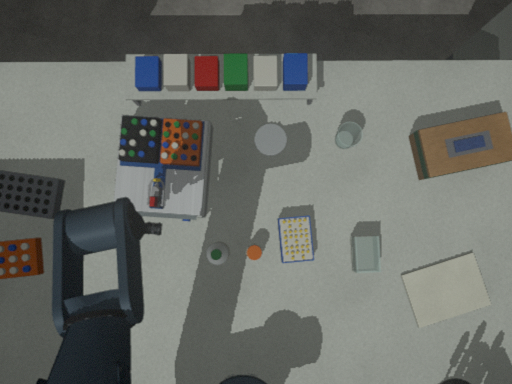

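```bash
python3 -m crank '[[0.0854,0,0,0.03,0],[0.0854,0,0,0,0],[0.0854,0,0,0,0],[0.0854,0,0,0,0],[0.0854,0,0,0,0]]'; python3 - <<'E'
from h import *
print(manip.sense()['tcp_pos'],manip.sense()['force'])
d=grab('wrist','pics/w22.png')
cv2.imwrite('pics/w22z.png',cv2.resize(d['image'][180:290,205:315],None,fx=5.4,fy=5.4,interpolation=cv2.INTER_CUBIC))
E
```

```text
t: 19.5
tcp_pos: [0.5375, 0.2171, 0.2401]
tool_rot: [0.023, 0.707, -0.023, 0.706]
force: [-0.4, -0.2, 0.1]
finger_gap: 0.846
[0.53754771 0.2170946  0.24007487] [-0.37884297 -0.17943289  0.100956  ]
```

View pics/w22z.png

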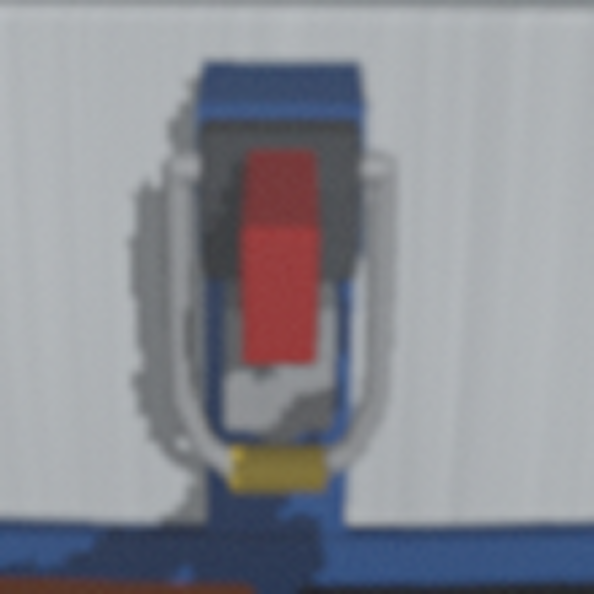

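```bash
python3 - <<'E'
from h import *
np.set_printoptions(precision=4,suppress=True)
d=load('pics/w22.npy')
V=lambda p:(205+p[0]/5.4-.4,180+p[1]/5.4-.4)
M=np.array([.5834,.2145]);u=np.array([np.cos(.065),-np.sin(.065)]);n=np.array([-u[1],u[0]])
def p(nm,q,z):
    r=onz(d,*V(q),z)[:2]-M; print(nm,'along',(r@u).round(4),'side',(r@n).round(4))
for q in [(202,122),(360,122),(355,280),(205,280)]: p('head',q,.130)
for q in [(242,226),(317,226),(316,362),(242,362)]: p('tabtop',q,.164)
p('sleeve',(279,470),.125)
p('postrearL',(225,430),.14);p('postrearR',(333,430),.14)
for q in [(279,300),(279,470),(290,140)]: r=rng(d,*V(q)); print(r)
E
```

```text
head along -0.03 side -0.0132
head along -0.03 side 0.0133
head along -0.0003 side 0.013
head along -0.0003 side -0.0132
tabtop along -0.0262 side -0.0058
tabtop along -0.0263 side 0.0054
tabtop along -0.003 side 0.0055
tabtop along -0.003 side -0.006
sleeve along 0.0426 side -0.0002
postrearL along 0.0244 side -0.0097
postrearR along 0.0244 side 0.0093
[0.5696 0.2151 0.164 ]
[0.6234 0.2117 0.1289]
[0.5569 0.2178 0.1298]
```

```bash
python3 -m crank '[[0.0854,-0.03,0,-0.03,0],[0.0854,0,0,0,0],[0.0854,0,0,0,0]]'; python3 -c "
from h import *
a=load('pics/top0.npy')['image'];b=load('pics/top21.npy')['image']
for n,(x,y) in dict(bottle=(218,254),jar=(254,252),beaker=(347,135),dish=(271,139)).items():
    g=lambda i:cv2.cvtColor(i,cv2.COLOR_BGR2GRAY).astype(np.float32)
    r=cv2.matchTemplate(g(b)[y-24:y+24,x-24:x+24],g(a)[y-16:y+16,x-16:x+16],cv2.TM_CCOEFF_NORMED); print(n,cv2.minMaxLoc(r)[1::2])
print(manip.sense()['force'],manip.sense()['t'])
print(manip.sign_off())"
```

```text
t: 19.85
tcp_pos: [0.5082, 0.2193, 0.2713]
tool_rot: [0.023, 0.706, -0.023, 0.708]
force: [0.3, -0.3, -1.1]
finger_gap: 1.001
bottle (0.9006622433662415, (8, 8))
jar (0.49093925952911377, (8, 8))
beaker (0.9952734112739563, (8, 8))
dish (0.054052699357271194, (16, 9))
[ 0.25422884 -0.2786112  -1.13265636] 19.85
the job is handed in; nothing more can be done
None
```

The linchpin is locked in the anchor post with its ring shut, and I handed the job in at 19.85 s. The hand-in reports no verdict, so this rests on my own last checks.

I drew the pin out of the box by its shank, laid it on the bench and took it again by the tab. I pushed it through the post until it met about 6 N, let go, and swung the ring over with closed fingers until it snapped shut.

**Pin:** in the last wrist picture the head's face is within about 1 mm of the post and centred to about 0.3 mm.

**Ring:** the sleeve lies 42.6 mm beyond the hole mouth (42 expected), about level with the pin axis. The ring is shut and level.

**Robot:** the gripper is open and clear of everything, with only about 1 N of sensor residual.

**Bystanders:** picture matching showed no shift for the bottle, jar and beaker, though the jar's match was weak (0.49). The dish match failed (0.05), which I put down to the arm's shadow now lying across it. In the top picture all four stand at their starting pixels, and I went nowhere near the dish.

One early disagreement: rough heights from the top camera differed from the wrist camera by about 5 to 30 mm where edges were blurred. I used the wrist views and depth readings instead, which agreed with the stated sizes.

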